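# Report the empty film box in the archive

## Task

One of the two open film boxes in the row on the shelf board has lost its reels. Press the call button fully down to call the archivist and let it come up again, then point at the empty box: bring the fingertips a few centimetres above the middle of its open mouth and keep them still there for at least two seconds, finishing while you are still pointing. Touch none of the boxes, do not dip down over any other box in the row, and leave the other things on the desk where they are.

Things in the scene. Friction and masses are not known exactly. Their poses are not given: they have to be found in the camera images.
- call (a joint): the call button's travel in m: 0 when up, 0.008 fully down; a spring pushes it up again, fully down takes 5 N
- call_top (a point): centre of the top of the call button, a round white push button 32 mm across pressed straight down; it stands on a fixed grey console 100 x 90 x 50 mm to the robot's right of the row, its top 74 mm above the desk when up, in a round black collar 48 mm across
- board: fixed grey steel shelf board 170 x 450 x 12 mm lying on the desk, the row of four boxes stands on it along its y axis at about 100 mm spacing in any order; a thin upright plate at each end (y = +-222 mm) reaches 72 mm above the desk; origin at the centre of its underside
- empty_mouth (a point): centre of the open mouth of the empty box, level with its rim, 112 mm above the desk; z up
- empty_box: the empty box: open-topped white cardboard box 110 x 64 x 100 mm, wall 3 mm, nothing in it; body origin at the centre of its underside, z up, x along its 110 mm length, y across its width; top 100 mm above the origin. Loose, upright on the shelf board
- full_box: the other open box: same white cardboard box 110 x 64 x 100 mm, but filled with three round dark steel film reels 86 mm across standing on edge, not above the rim; body origin at the centre of its underside, z up, x along its 110 mm length, y across its width; top 100 mm above the origin. Loose, upright on the shelf board
- lidded_a: white cardboard film box closed with a flat lid, 114 x 68 x 100 mm over the lid; body origin at the centre of its underside, z up, x along its 110 mm length, y across its width; top 100 mm above the origin. Loose, upright on the shelf board
- lidded_b: white cardboard film box closed with a flat lid, as the other lidded one, 114 x 68 x 100 mm; body origin at the centre of its underside, z up, x along its 110 mm length, y across its width; top 100 mm above the origin. Loose, upright on the shelf board
- tape: roll of clear tape lying flat, 84 mm across, 24 mm high, between the robot and the row; origin at the centre of its underside; not part of the job
- stamp: wooden hand stamp standing upright, 44 mm across, 74 mm high, between the robot and the row; origin at the centre of its underside; not part of the job
- reel: dark steel film reel lying flat, 86 mm across, 16 mm high, between the robot and the row; origin at the centre of its underside; not part of the job
Things that resemble listed ones, but are neither listed nor needed, are in the scene too. Leave any green look-alike of the part that bears call alone. What is shaped like the empty_box but orange is not meant.

How it is judged:
By the outcome, as a careful person would: the job done as asked, in the order asked, and still so for the second after the job is handed in, with the robot touching nothing.
It also fails if it takes over 40 s, if anything falls off the work surface, if the arm or the gripper's body presses on something with over 40 N, if the wrist force passes 120 N, or if a joint passes its speed limit or range.

## Robot

A 6-joint arm with a two-finger parallel gripper is mounted at the origin on the work surface. World frame = base frame: x ahead of the robot, y to its left, z up, the work surface at z = 0. Lengths are in mm, angles in rad, forces in N, time in s.
With the tool pointing down it reaches from about 325 to 750 mm from the base axis. Payload 7.6 kg.
Tool frame: the origin (TCP) lies between the finger pads; the fingertips stand 25 mm ahead of it and the grasp point (between the pads) lies 6 mm ahead of it; z points along the fingers, x is the direction in which the jaws open and shut, and the axes are right-handed (so a half turn about z gives the same grasp; the last joint's range is limited). The gripper opens to 85 mm and grips with 20 to 120 N. Pads are 22 mm wide; open, the fingers measure 114 mm over their backs; the gripper's body (76 mm by 85 mm) begins 54 mm behind the grasp point. The pads swing forward as they close: fully open they stand 13 mm farther back than shut.
Start: joints at [1.178, 0.052, 1.401, -0, 1.689, -0.07], TCP at [166.525, 497.908, 256.323] pointing down, gripper open.
Joint ranges: [-2.9, 2.9], [-0.91, 2.17], [0.12, 2.37], [-1.06, 4.2], [0.26, 2.73], [-2.93, 2.93]. Speed limits (rad/s): [2.57, 2.57, 3.01, 3.14, 3.14, 3.14].

## Interface

Orientations are given as a unit quaternion [w, x, y, z].
In Python, from bench import ctrl gives the robot as it stands. The module is installed in compiled form; this text tells all that it offers.
- The arm moves only by the shell command python3 -m jog 'ROWS' [FORCE]. ROWS is JSON, a list of rows, each a list of 3 entries, a list of its own where there are three numbers: the opening, from 0 (shut) to 1 (fully open), then the shift along the tool's x, y, z in mm, then the turn about the tool's z in degrees. In form: [[hand, [x, y, z], roll], ...]. A call has 1 to 20 rows; each row shifts and turns the commanded pose from where the row before left it, along the tool's axes as they then stand; what a row does not reach is not made up. A row lasts 1/10 s, in which the tool goes at most 50 mm and 8.59 degrees, less where a joint would pass 70% of its speed; a pose out of reach is approached as far as the arm can. A call with a gripper value outside its range is refused whole. The fingers move at their own pace and stop on an object; FORCE is the grip in N (left out, the last holds). Time passes only in rows, so rows that do not move let the fingers close. It gives the time, the measured TCP pose, the force and the opening at its end, in the units of the state.
- ctrl.observe(): the state, without advancing time (a new reading comes with each control period).
- ctrl.capture(name): name is "scene" or "top" or "wrist"; returns a dict with "pixels" (480x640x3 uint8, red, green, blue), "depth" (480x640 float32, mm along the optical axis (not along the pixel's ray), 0 where there is no reading), "fov_y" (degrees; the focal length in pixels is half the picture's height over the tangent of half this angle, whatever the lens; pixels are square), "cx", "cy" (the principal point, pixels), "k1" (the pictures are not rectified: a ray, as slopes to the right and down, at radius r is drawn at 1 + k1 r^2 times it, then the intrinsics apply), "R" (3x3) and "t" (3): a world point X has camera coordinates R X + t. Camera axes: x right, y down, z forward; pixel columns grow to the right and rows downward; lengths in mm; the calibration is good to about 2 mm. A picture is of the moment at which its call begins.
- ctrl.hand_in(): hands the job in, once; it reports no verdict.
The state is a dict: "time_s": time; "joints": joint angles; "joint_vel": joint speeds; "tau": joint torques, N m; "tcp_pos": TCP position; "tcp_rot": TCP orientation; "force": force on the tool from outside, world axes, zero at the start; "ft_torque": the same for the moment, N m; "gripper_width": finger opening in mm.
Only numpy, scipy, OpenCV 4.12 (cv2) and the standard library are available. Lean on these libraries where they do the work, as an engineer would, in place of code of your own. Each camera call takes 0.05 s, during which the arm holds its last target.

## Working session

There is one attempt and no reset: what is moved stays moved. The work goes in short steps, Python scripts to look and compute and a shell command to move; the robot and the scene stay as the last step left them, time stands still between calls to the robot, and variables do not carry over. Pictures are saved under pics/ and viewed, and the job is handed in when it is done.

```bash
mkdir -p pics; python3 - <<'E'
from bench import ctrl
import cv2,pickle
s=ctrl.observe();print(s)
for n in("scene","top","wrist"):
    c=ctrl.capture(n);pickle.dump(c,open(f"pics/{n}0.pkl","wb"));cv2.imwrite(f"pics/{n}0.png",c["pixels"][:,:,::-1])
    print(n,c["fov_y"],c["cx"],c["cy"],c["k1"],c["R"],c["t"])
E
```

```text
{'time_s': 0.0, 'joints': array([ 1.17765168e+00,  5.28476023e-02,  1.40172374e+00,  8.42341390e-06,
        1.68860682e+00, -7.03546816e-02]), 'joint_vel': array([-0.00139709,  0.00160456,  0.00084148, -0.00091999, -0.0027667 ,
        0.00102475]), 'tau': array([-2.85555398e-04, -3.81667686e+01, -3.60187840e+01, -7.92252604e-05,
        6.34436379e-03,  1.68166673e-05]), 'tcp_pos': array([166.44003318, 497.64225393, 255.46722433]), 'tcp_rot': array([ 4.13267535e-04,  8.11545410e-01,  5.84288814e-01, -6.76525478e-04]), 'force': array([-0.17973777, -0.64908355, -0.12905628]), 'ft_torque': array([0.00269808, 0.06210685, 0.00213491]), 'gripper_width': 85.4969049793602}
scene 51.0072048075302 319.5145529052809 240.76668110513603 -0.11627372567091196 [[-0.51276822  0.85835488 -0.01719465]
 [ 0.62822143  0.36148869 -0.68895847]
 [-0.58515519 -0.36407805 -0.72459684]] [ 380.99975282 -233.27086638 1480.96206792]
top 42.66024969822054 313.68042390640755 239.253445199587 -0.034294416916245615 [[-0.01620228 -0.99980017  0.01170956]
 [-0.98848374  0.01425444 -0.15065429]
 [ 0.15045727 -0.01401565 -0.98851716]] [-100.89361519  562.51951617 1229.08038549]
wrist 64.29573328922656 326.441140098117 242.19578750010996 -0.044286878995988634 [[ 0.31833758  0.94797623 -0.00149991]
 [ 0.9076428  -0.30433592  0.28907473]
 [ 0.27357949 -0.09338473 -0.95730536]] [-524.06394539  -38.03646514  379.28939845]
```

View pics/scene0.png

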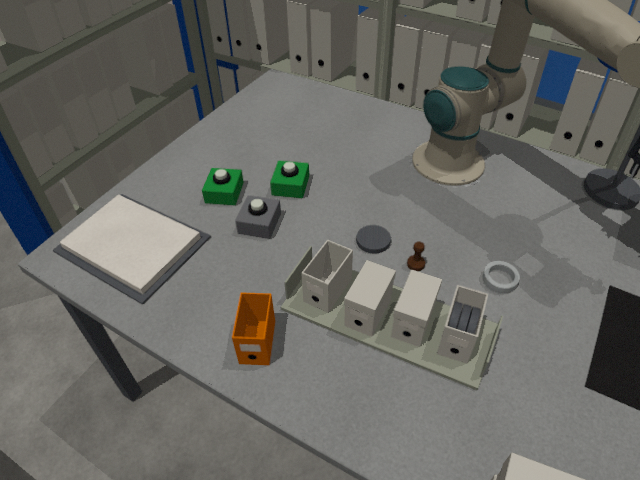

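View pics/top0.png

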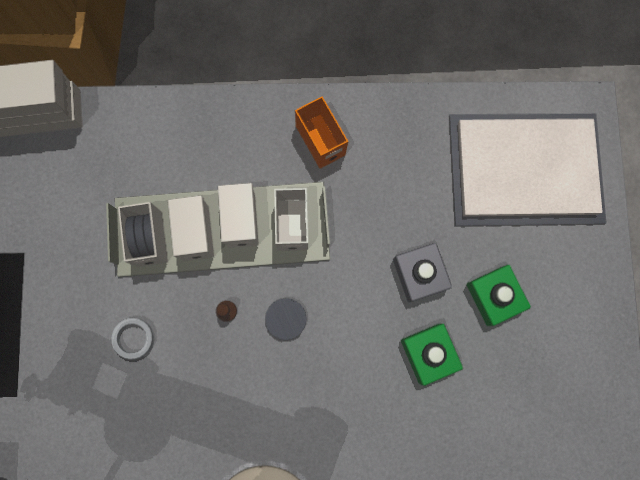

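View pics/wrist0.png

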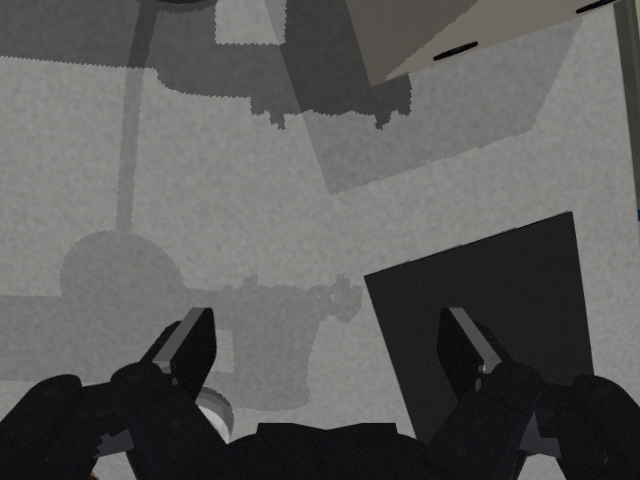

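The scene view shows the grey console with its white button at (258,206) and green look-alikes at (221,175) and (290,168). The empty box is at (328,270), the full box with reels at (465,320) and the orange look-alike at (254,325).

The top view shows:
- **Button:** grey console button at (426,271); green ones at (505,294) and (436,355), which I leave alone.
- **Boxes:** empty box at (291,216), full box at (138,232), lidded boxes at (188,225) and (237,212), orange box at (321,132), not meant.

Next I measure the points and check the choice in a close crop.

```bash
cat > h.py <<'E'
import numpy as np,cv2,pickle
def K(c):
    f=240/np.tan(np.radians(c["fov_y"]/2));return np.array([[f,0,c["cx"]],[0,f,c["cy"]],[0,0,1]])
def ray(c,p):
    u=cv2.undistortPoints(np.array([[p]],float),K(c),np.array([c["k1"],0,0,0,0]))[0,0]
    R=np.array(c["R"]);return -R.T@c["t"],R.T@np.array([u[0],u[1],1])
def plane(c,p,z):
    o,d=ray(c,p);return o+d*(z-o[2])/d[2]
def dep(c,p):
    o,d=ray(c,p);return o+d*c["depth"][int(round(p[1])),int(round(p[0]))]
def proj(c,X):
    R=np.array(c["R"]);return cv2.projectPoints(np.array(X,float).reshape(-1,1,3),cv2.Rodrigues(R)[0],np.array(c["t"],float),K(c),np.array([c["k1"],0,0,0,0]))[0].reshape(-1,2)
E
python3 - <<'E'
from h import *
T=pickle.load(open("pics/top0.pkl","rb"));S=pickle.load(open("pics/scene0.pkl","rb"))
for n,c,p in(("top",T,(426,271)),("scene",S,(258,206))):
    g=c["pixels"].astype(int);x,y=p
    m=((g.min(2)>150)).astype(np.uint8);k=np.zeros_like(m);k[y-20:y+20,x-20:x+20]=m[y-20:y+20,x-20:x+20]
    a,b,st,ce=cv2.connectedComponentsWithStats(k);i=1+st[1:,4].argmax();print(n,"button",st[i],ce[i],plane(c,ce[i],74).round(1),dep(c,ce[i]).round(1))
for p in((291,216),(138,232),(188,225),(237,212)):
    g=T["pixels"].astype(int);print(p,plane(T,p,112).round(1),dep(T,p).round(1))
t=T["pixels"][:,:,::-1]
a=cv2.resize(t[170:290,90:340],None,fx=3.0,fy=3.0,interpolation=cv2.INTER_CUBIC);cv2.imwrite("pics/crop1.png",a)
b=np.hstack([cv2.resize(t[230:310,385:465],(400,400)),cv2.resize(S["pixels"][180:260,220:300,::-1],(400,400))]);cv2.imwrite("pics/crop2.png",b)
cv2.imwrite("pics/crop3.png",cv2.resize(S["pixels"][230:320,290:370,::-1],None,fx=6,fy=6))
E
```

```text
top button [419 263  14  15 167] [425.62275449 270.04790419] [ 490.3 -333.1   74. ] [ 490.1 -332.6   76.6]
scene button [251 199  11   8  72] [256.22222222 202.56944444] [ 491.8 -333.9   74. ] [ 490.4 -335.1   72.3]
(291, 216) [597.4 -64.6 112. ] [615.9 -62.5  15.5]
(138, 232) [569.8 235.4 112. ] [571.6 238.5 101. ]
(188, 225) [582.3 137.6 112. ] [583.2 138.6 106.8]
(237, 212) [606.9  41.5 112. ] [606.6  41.4 113.3]
```

View pics/crop1.png

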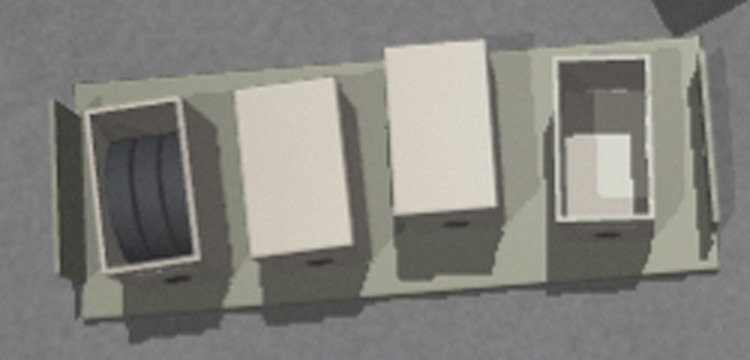

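View pics/crop2.png

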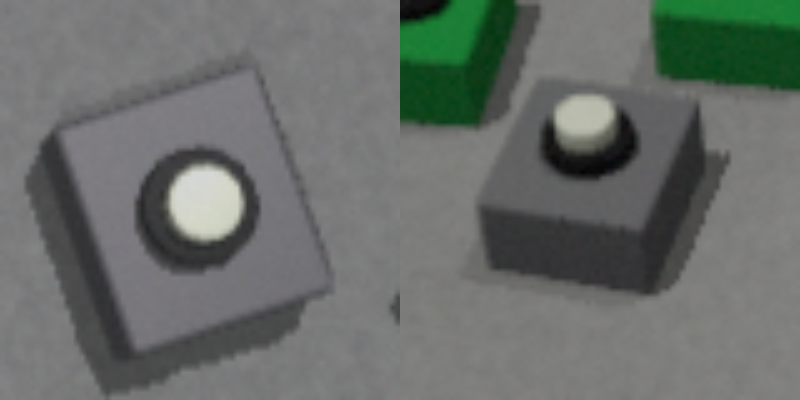

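View pics/crop3.png

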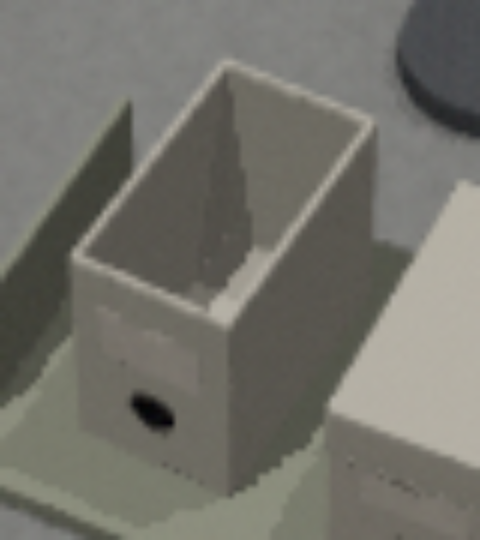

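The crops confirm it. The open box by the right end plate shows its bare floor (depth gives z of about 15 mm). The white button on the grey console is at about (490.5, -333, 74) in both views.

Now the mouth centre from the rim corners, and the tool axes.

```bash
cat >> h.py <<'E'
from scipy.spatial.transform import Rotation as Ro
def todo(s,target):
    q=s["tcp_rot"];R=Ro.from_quat([q[1],q[2],q[3],q[0]]).as_matrix();d=np.array(target)-s["tcp_pos"]
    return (R.T@d).round(1),R
E
python3 - <<'E'
from h import *
from bench import ctrl
T=pickle.load(open("pics/top0.pkl","rb"));S=pickle.load(open("pics/scene0.pkl","rb"))
for c,q,k,o in((T,[(555,58),(648,57),(655,220),(556,218)],3,(90,170)),(S,[(225,60),(378,120),(228,325),(73,255)],6,(290,230))):
    P=np.array([plane(c,((a+.5)/k-.5+o[0],(b+.5)/k-.5+o[1]),112) for a,b in q]);print(P.round(0)[:,:2].tolist(),P.mean(0).round(1),np.linalg.norm(P-np.roll(P,1,0),axis=1).round())
s=ctrl.observe();print(todo(s,(430,130,256))[0]);print(todo(s,(430,130,256))[1].round(3))
E
```

```text
[[652.0, -33.0], [652.0, -94.0], [543.0, -97.0], [545.0, -33.0]] [598.2 -64.3 112. ] [107.  61. 109.  64.]
[[545.0, -96.0], [544.0, -33.0], [653.0, -32.0], [653.0, -95.0]] [598.7 -64.1 112. ] [108.  63. 109.  62.]
[-265.1  366.6   -0. ]
[[ 0.317  0.948 -0.   ]
 [ 0.948 -0.317 -0.001]
 [-0.001 -0.    -1.   ]]
```

The mouth centre is (598.5, -64, 112). Both views agree, and the sides of about 63 x 108 mm match the given size. Moving now, high, with the hand shut.

```bash
python3 -m jog '[[0,[-8,12,0],0],[0,[-18,24,0],0],[0,[-18,24,0],0],[0,[-18,24,0],0],[0,[-18,24,0],0],[0,[-18,24,0],0],[0,[-18,24,0],0],[0,[-18,24,0],0],[0,[-18,24,0],0],[0,[-18,24,0],0],[0,[-18,24,0],0],[0,[-18,24,0],0],[0,[-18,24,0],0],[0,[-18,24,0],0],[0,[-18,24,0],0],[0,[-8,12,0],0],[0,[0,0,0],0]]' 20
python3 - <<'E'
from h import *
from bench import ctrl
s=ctrl.observe();print(s["joints"].round(2),todo(s,(490.5,-333.3,150))[0])
E
```

```text
time_s: 1.85
tcp_pos: [423.3, 128.1, 256.1]
tcp_rot: [-0.0, 0.812, 0.583, -0.0]
force: [-0.1, 0.4, -0.4]
gripper_width: -0.3
[ 0.21 -0.19  1.63 -0.    1.7  -1.03] [-415.7  211.3  106.1]
```

```bash
python3 -m jog '[[0,[-14,7,0],0],[0,[-28,14,0],0],[0,[-28,14,0],0],[0,[-28,14,0],0],[0,[-28,14,0],0],[0,[-28,14,0],0],[0,[-28,14,0],0],[0,[-28,14,0],0],[0,[-28,14,0],0],[0,[-28,14,0],0],[0,[-28,14,0],0],[0,[-28,14,10],0],[0,[-28,14,20],0],[0,[-28,15,20],0],[0,[-24,14,20],0],[0,[-14,7,20],0],[0,[0,0,16],0],[0,[0,0,0],0],[0,[0,0,0],0]]'
python3 - <<'E'
from h import *
from bench import ctrl
s=ctrl.observe();print(s["joints"].round(2),todo(s,(490.5,-333.3,99))[0])
c=ctrl.capture("wrist");cv2.imwrite("pics/w1.png",c["pixels"][:,:,::-1]);pickle.dump(c,open("pics/w1.pkl","wb"));print(proj(c,[490.5,-333.3,74]))
E
```

```text
time_s: 3.75
tcp_pos: [491.4, -330.9, 150.7]
tcp_rot: [-0.0, 0.811, 0.585, 0.0]
force: [0.4, 0.4, 1.3]
gripper_width: -0.3
[-0.66  0.3   1.34  0.    1.51 -1.9 ] [-2.5 -0.1 51.7]
[[322.33170624 266.43735763]]
```

View pics/w1.png

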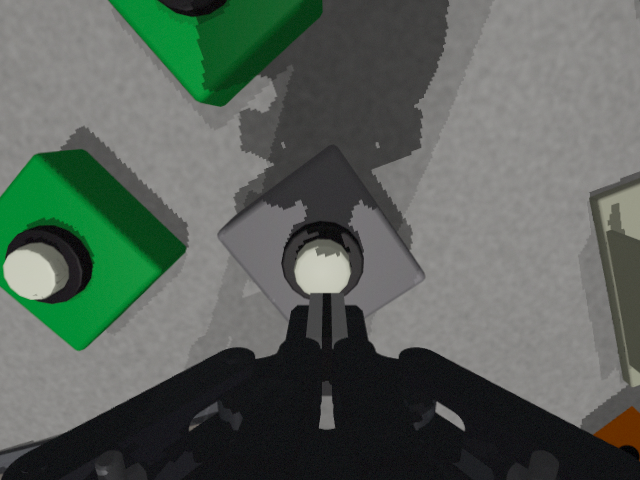

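The wrist view shows the grey console's button at (323,267), as predicted, with the green ones to the left and above. Now approach and press step by step.

```bash
python3 -m jog '[[0,[-1,0,10],0],[0,[-1,0,15],0],[0,[0,0,13],0],[0,[0,0,8],0],[0,[0,0,0],0]]'; python3 -m jog '[[0,[0,0,3],0],[0,[0,0,3],0],[0,[0,0,3],0],[0,[0,0,2],0],[0,[0,0,0],0]]'
```

```text
time_s: 4.3
tcp_pos: [489.6, -333.2, 102.0]
tcp_rot: [-0.002, 0.812, 0.584, -0.0]
force: [0.5, -0.7, -0.1]
gripper_width: 0.2
time_s: 4.8
tcp_pos: [490.8, -334.0, 93.8]
tcp_rot: [0.001, 0.812, 0.584, 0.0]
force: [0.8, 0.2, 4.1]
gripper_width: -0.1
```

```bash
python3 -m jog '[[0,[0,0,1],0],[0,[0,0,1],0],[0,[0,0,0],0]]';  python3 -m jog '[[0,[0,0,1],0],[0,[0,0,0],0]]'
```

```text
time_s: 5.1
tcp_pos: [490.7, -334.0, 91.7]
tcp_rot: [0.001, 0.812, 0.584, 0.0]
force: [1.2, -0.9, 4.9]
gripper_width: -0.0
time_s: 5.3
tcp_pos: [490.8, -334.0, 91.0]
tcp_rot: [0.001, 0.812, 0.584, 0.0]
force: [-0.2, -0.4, 7.6]
gripper_width: 0.1
```

```bash
python3 -m jog '[[0,[0,0,1],0],[0,[0,0,0],0],[0,[0,0,0],0]]'
```

```text
time_s: 5.6
tcp_pos: [490.8, -334.1, 90.9]
tcp_rot: [0.001, 0.812, 0.584, 0.0]
force: [-1.6, 1.4, 11.5]
gripper_width: 0.1
```

The force climbs (7.6, then 11.5 N) while z stays at 91, so the button is on its stop. Retract.

```bash
python3 -m jog '[[0,[0,0,-6],0],[0,[0,0,-10],0],[0,[0,0,-20],0],[0,[0,0,-25],0],[0,[0,0,-25],0],[0,[0,0,-25],0],[0,[0,0,-10],0],[0,[0,0,0],0],[0,[0,0,0],0]]'
python3 - <<'E'
from h import *
from bench import ctrl
c=ctrl.capture("wrist")
P=proj(c,[[490.5,-333.3,74],[490.5,-333.3,66]]);print(P)
x,y=P[0].astype(int)
for dx,dy in((-4,0),(0,0),(4,0),(0,3)):print(dep(c,(x+dx,y+dy)).round(1))
s=ctrl.observe();print(s["force"],todo(s,(598.5,-64.2,220))[0])
E
```

```text
time_s: 6.5
tcp_pos: [490.0, -333.5, 208.6]
tcp_rot: [-0.001, 0.812, 0.584, -0.0]
force: [0.2, -0.2, -0.5]
gripper_width: -0.2
[[327.18044822 238.1992133 ]
 [327.14988331 235.07223687]]
[ 489.2 -335.9   74.8]
[ 490.3 -333.4   74. ]
[ 491.4 -330.8   73.1]
[ 492.  -333.9   75.2]
[ 0.85562747  0.34919493 -0.65308867] [289.7  17.6 -11.5]
```

Button is back up (top at z of about 74). Now to above the empty box's mouth.

```bash
python3 -m jog '[[0,[12,1,-5],0],[0,[24,1,-6],0],[0,[24,2,0],0],[0,[24,2,0],0],[0,[24,2,0],0],[0,[24,2,0],0],[0,[24,2,0],0],[0,[24,2,0],0],[0,[24,1,0],0],[0,[24,1,0],0],[0,[24,1,0],0],[0,[24,1,0],0],[0,[14,0,0],0],[0,[0,0,0],0],[0,[0,0,0],0],[0,[0,0,0],0]]'
python3 - <<'E'
from h import *
from bench import ctrl
s=ctrl.observe();print(todo(s,(598.5,-64.2,170))[0])
c=ctrl.capture("wrist");cv2.imwrite("pics/w2.png",c["pixels"][:,:,::-1]);print(proj(c,[[545,-33,112],[544,-96,112],[653,-33,112],[653,-95,112],[598.5,-64.2,112]]).round())
E
```

```text
time_s: 8.15
tcp_pos: [599.2, -65.4, 221.2]
tcp_rot: [-0.0, 0.812, 0.584, -0.0]
force: [0.0, 0.4, -0.2]
gripper_width: -0.1
[ 0.9 -1.  51.2]
[[350. 147.]
 [248. 180.]
 [400. 307.]
 [311. 334.]
 [328. 247.]]
```

View pics/w2.png

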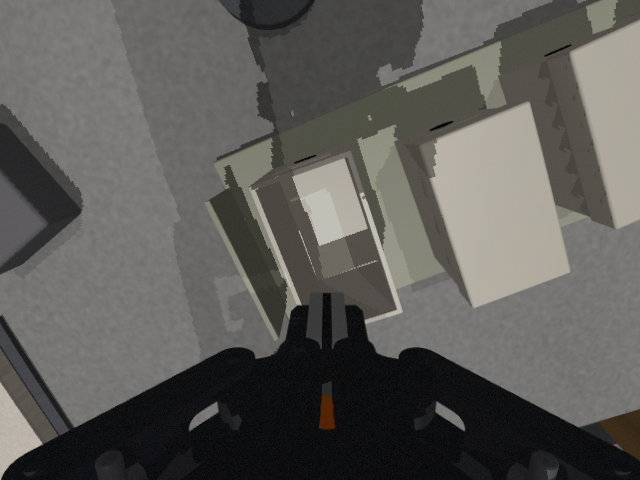

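The wrist view shows the empty box below. Rim corners at (350,153), (250,188) and (400,310) lie within a few px of prediction, the box is bare inside, and the lidded neighbour is well to the side. Lower so that the tips stand about 33 mm above the rim, and hold.

```bash
python3 -m jog '[[0,[1,-1,8],0],[0,[0,0,14],0],[0,[0,0,14],0],[0,[0,0,10],0],[0,[0,0,5],0],[0,[0,0,0],0],[0,[0,0,0],0],[0,[0,0,0],0],[0,[0,0,0],0],[0,[0,0,0],0]]';python3 -m jog '[[0,[0,0,0],0],[0,[0,0,0],0],[0,[0,0,0],0],[0,[0,0,0],0],[0,[0,0,0],0],[0,[0,0,0],0],[0,[0,0,0],0],[0,[0,0,0],0],[0,[0,0,0],0],[0,[0,0,0],0],[0,[0,0,0],0],[0,[0,0,0],0],[0,[0,0,0],0],[0,[0,0,0],0],[0,[0,0,0],0],[0,[0,0,0],0],[0,[0,0,0],0],[0,[0,0,0],0],[0,[0,0,0],0],[0,[0,0,0],0]]';python3 -m jog '[[0,[0,0,0],0],[0,[0,0,0],0],[0,[0,0,0],0],[0,[0,0,0],0],[0,[0,0,0],0],[0,[0,0,0],0],[0,[0,0,0],0],[0,[0,0,0],0]]'
python3 - <<'E'
from h import *
from bench import ctrl
s=ctrl.observe();print(todo(s,(598.5,-64.2,170))[0])
c=ctrl.capture("scene");cv2.imwrite("pics/s2.png",c["pixels"][:,:,::-1])
E
```

```text
time_s: 9.2
tcp_pos: [599.0, -63.2, 170.8]
tcp_rot: [0.0, 0.812, 0.584, 0.0]
force: [-0.9, 0.5, -0.7]
gripper_width: 0.3
time_s: 11.2
tcp_pos: [598.8, -63.2, 170.3]
tcp_rot: [-0.0, 0.812, 0.584, 0.0]
force: [0.0, -1.0, 0.0]
gripper_width: 0.2
time_s: 12.0
tcp_pos: [598.9, -63.2, 170.3]
tcp_rot: [-0.0, 0.812, 0.584, 0.0]
force: [0.4, -0.0, 0.4]
gripper_width: 0.0
[-1.1 -0.   0.3]
```

View pics/s2.png

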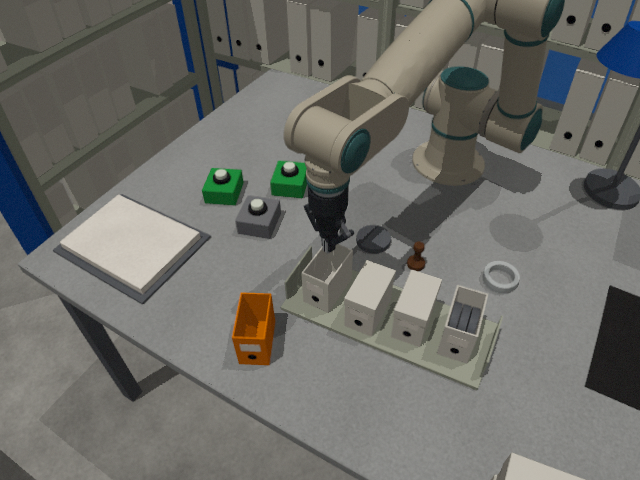

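The scene view shows the fingertips above the empty box's mouth at (328,248). The boxes, tape, stamp and reel are where they were. I've held still for 2.8 s, so I'm handing in.

```bash
python3 -c "
from bench import ctrl
print(ctrl.hand_in())"
```

```text
the job is handed in; nothing more can be done
None
```

I pressed the call button and let it come up again, then pointed at the empty box and handed in while still pointing, at about 12 s of the 40 s allowed.

- **Button:** I pressed the one on the grey console until the TCP stopped at z of about 91 mm, its 8 mm of travel. The force then rose to 11.5 N, well over the 5 N needed. After I let go, the wrist camera's depth put its top back at about 74 mm.
- **Pointing:** the fingertips ended about 33 mm above the rim and about 1 mm from the measured mouth centre (598.5, -64). They stayed still for 2.8 s with no contact force.
- **Right box:** the top and scene views agreed on the mouth centre to within 1 mm. Its bare floor showed in the crop and in the depth reading.
- **Disagreement:** in the wrist view from above, the box rim lay up to about 8 px (roughly 3 mm) from where I predicted. I did not correct for that.
- **Other things:** the last picture showed the boxes, tape, stamp and reel where they started. I checked that by eye only.

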